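# Index the sample carousel to the blue-capped vial

## Task

The sample carousel is locked with a white-capped vial in front of the reader, and the blue-capped vial waits one hole to the left or right of it. With your fingertips on its face, press the red indexing plunger in, keep it in while you push it round with the turntable to the next hole, so that the blue-capped vial comes in front of the reader, then let the plunger spring fully up and lock there. Do not grip the plunger by its sides or force it down hard, do not touch the vials, and leave the other glassware and bottles where they are.

Things in the scene. Friction and masses are not known exactly. Their poses are not given: they have to be found in the camera images.
- carousel: fixed foot of the carousel: grey foot, steel index ring (radius 118 mm, z 36 to 46 mm) with 12 notches, one every 30 degrees. Origin on the turntable's axis at the worktop, z up; +x points at the reader, a white housing 24 x 44 mm, 114 mm tall, centred 134 mm from the axis, with a red mark on top. At the start the plunger stands on the -x side.
- turntable (a joint): turn of the aluminium turntable (radius 92 mm, top at z = 60 mm) about the vertical axis through the carousel's origin, rad, positive anticlockwise from above, 0 at the start. One hole is 0.524 rad (30 degrees). Turns lightly (0.05 N m) once the plunger is in, and on past the next hole if not stopped. Black pockets, 28 mm wide, 16 mm tall, stand 70 mm from the axis, every 30 degrees.
- plunger (a joint): how far the plunger is pressed down, m: 0 fully up (locked in a notch), 0.015 at its stop; clear of the notches beyond about 0.010. Its spring takes about 5 N to start, 10 N at the stop. Released between holes it stays half in, its round-nosed tooth riding under the ring; within about 4 mm of a notch the tooth centres itself and springs up.
- plunger_pad (a point): centre of the upper face of the red press pad on the plunger, 130 mm from the turntable's axis, 104 mm above the worktop when up; goes round with the turntable. The pad is 40 mm radially, 54 mm along the turning direction, with a lip 5 mm thick, 8 mm high at either end of the latter (44 mm free between), so fingertips on the pad push it round. x points to the axis, y along the turning, z up.
- pad_skirt: dark rubber skirt round the four sides of the red pad, part of the plunger: 46 mm radially, 60 mm along the turning direction, reaching down to 86 mm above the worktop; on the radial sides its edge lies 1.5 mm below the pad's face. Origin below the pad's centre at worktop level. Fingers that grip the pad bear on it; fingertips pressing on the pad's face do not.
- read_point (a point): the place in front of the reader, fixed to the carousel: 70 mm from the axis on its +x side, at the height of the underside of a vial (60 mm). The vial standing there is the one that is read.
- blue_vial: screw-cap glass vial, 20 mm in diameter and 53 mm tall, blue cap, dark contents; stands loose in a pocket of the turntable. Origin at the centre of its underside. One hole (30 degrees) to the left or right of the reader at the start.
- white_vial_1: screw-cap glass vial, 20 mm in diameter and 53 mm tall, white cap; stands loose in a pocket of the turntable. Origin at the centre of its underside. In front of the reader at the start.
- white_vial_2: screw-cap glass vial, 20 mm in diameter and 53 mm tall, white cap; stands loose in a pocket of the turntable. Origin at the centre of its underside. On the other side of the reader from the blue-capped vial.
- amber_bottle: brown bottle with a blue cap, 60 mm wide, 133 mm tall, to the left; origin at the centre of its underside. Bystander.
- dropper_bottle: small brown dropper bottle with a black teat, 36 mm wide, 103 mm tall, to the right; origin at the centre of its underside. Bystander.
- beaker_100: empty clear beaker, 54 mm wide, 68 mm tall, to the left; origin at the centre of its underside. Bystander.

How it is judged:
By the outcome, as a careful person would: the job done as asked, in the order asked, and still so for the second after the job is handed in, with the robot touching nothing.
It also fails if it takes over 40 s, if anything falls off the work surface, if the arm or the gripper's body presses on something with over 40 N, if the wrist force passes 120 N, or if a joint passes its speed limit or range.

## Robot

A 6-joint arm with a two-finger parallel gripper is mounted at the origin on a cart in front of the work surface, level with it; the furniture and walls round the work are solid. World frame = base frame: x ahead of the robot, y to its left, z up, the work surface at z = 0. Lengths are in m, angles in rad, forces in N, time in s.
With the tool pointing down it reaches from about 0.4 to 0.825 m from the base axis. Payload 7 kg.
Tool frame: the origin (TCP) lies at the very end of the fingers, on their centre line; the grasp point (between the pads) lies 19 mm behind it; z points along the fingers, y is the direction in which the jaws open and shut (so a half turn about z gives the same grasp; the last joint's range is limited). The gripper opens to 85 mm and grips with 20 to 120 N. Pads are 22 mm wide; open, the fingers measure 114 mm over their backs; the gripper's body (76 mm by 85 mm) begins 54 mm behind the grasp point. The pads swing forward as they close: fully open they stand 13 mm farther back than shut.
Start: joints at [1.4, 0.359, 0.012, 0, -1.224, -0.288], TCP at [0.299, 0.605, 0.231] pointing down, gripper open.
Joint ranges: [-3.07, 3.07], [-1.43, 2.12], [-1.02, 1.25], [-3.03, 1.67], [-3.05, -0], [-3.03, 3.03]. Speed limits (rad/s): [2.39, 2.39, 3.01, 3.14, 3.14, 3.14].

## Interface

Orientations are given as a rotation vector (axis times angle).
In Python, from rig import manip gives the robot as it stands.
- The arm moves only by the tool arm_command, never from a script. Its argument "steps" is a list of rows, each a list of 7 numbers: the turn, a rotation vector about the tool's x, y, z in rad, then the shift along the tool's x, y, z in m, then the closure in counts, from 0 (fully open) to 255 (shut). In form: [[rx, ry, rz, tx, ty, tz, gripper], ...]. A call has 1 to 12 rows; each row shifts and turns the commanded pose from where the row before left it, along the tool's axes as they then stand; what a row does not reach is not made up. A row lasts 1/8 s, in which the tool goes at most 62.5 mm and 10.7 degrees, less where a joint would pass 70% of its speed; a pose out of reach is approached as far as the arm can. A call is refused whole if a number of a shift passes 0.0625 or a number of a turn 0.188, either way. A call with a gripper value outside its range is refused whole. The fingers move at their own pace and stop on an object; "squeeze" is the grip in N (left out, the last holds). Time passes only in rows, so rows that do not move let the fingers close. It gives the time, the measured TCP pose, the force and the opening at its end, in the units of the state.
- manip.get_obs(): the state, without advancing time (a new reading comes with each control period).
- manip.snapshot(name): name is "scene" or "top" or "wrist"; returns the picture (400x640x3 uint8, red, green, blue); there is no depth.
- manip.camera_info(name): a dict with "fx", "fy", "cx", "cy" (pixels), "origin" and "rotation" of the camera in the world. Camera axes: x right, y down, z forward; pixel columns grow to the right and rows downward; lengths in m; the calibration is good to about 2 mm. A picture is of the moment at which its call begins: read the wrist's pose just before it. camera_info takes no time and is no camera call; for the wrist camera it gives the pose at the moment of the call.
- manip.close_job(): hands the job in, once; it reports no verdict.
The state is a dict: "time_s": time; "joint_positions": joint angles; "joint_vel": joint speeds; "tau": joint torques, N m; "position": TCP position; "orientation": TCP orientation; "wrist_force": force on the tool from outside, world axes, zero at the start; "torque": the same for the moment, N m; "opening": opening from 0.0 (shut) to 1.0 (fully open).
Only numpy, scipy, OpenCV 4.12 (cv2) and the standard library are available. Lean on these libraries where they do the work, as an engineer would, in place of code of your own. Each camera call takes 0.05 s, during which the arm holds its last target.

## Working session

There is one attempt and no reset: what is moved stays moved. The work goes in short steps, Python scripts to look and compute and a tool call to move; the robot and the scene stay as the last step left them, time stands still between calls to the robot, and variables do not carry over. Pictures are saved under pics/ and viewed, and the job is handed in when it is done.

Besides the shell and the picture viewer there is one more tool, called by a JSON object that holds its "method" and its "body". arm_command: Moves the arm, as the interface text tells. Its arguments: {"type":"object","properties":{"steps":{"type":"array","items":{"type":"array","items":{"type":"number"}}},"squeeze":{"type":"number"}},"required":["steps"]}

```bash
mkdir -p pics; ls
python3 - <<'E'
from rig import manip
import cv2
print(manip.get_obs())
for n in ["scene","top"]:
    print(n,manip.camera_info(n))
    cv2.imwrite(f"pics/{n}0.png",manip.snapshot(n)[:,:,::-1])
E
```

```text
pics
{'time_s': 0.0, 'joint_positions': array([ 1.40013424e+00,  3.59407672e-01,  1.10474127e-02, -3.27440411e-04,
       -1.22410693e+00, -2.88112928e-01]), 'joint_vel': array([ 0.00027957,  0.0006904 ,  0.00095018, -0.00190433, -0.00028566,
       -0.00022155]), 'tau': array([ 1.69427545e-03, -5.83320487e+01,  2.93435633e+01,  6.93701416e+00,
       -5.85286558e-03,  1.43144786e-05]), 'position': array([0.298733  , 0.60475299, 0.23034936]), 'orientation': array([ 3.05761957e+00, -7.14125964e-01, -3.28542713e-04]), 'wrist_force': array([-0.52569525, -0.32738188, -0.05488667]), 'torque': array([ 0.01599254, -0.04106567,  0.02154236]), 'opening': 0.9967687944306861}
scene {'fx': 455.0972908568614, 'fy': 455.0972908568614, 'cx': 315.02058248971184, 'cy': 201.99571541910268, 'origin': array([ 0.17796445, -0.88453972,  0.85287287]), 'rotation': array([-2.2064948 ,  0.47600497, -0.22514483])}
top {'fx': 412.4988510016998, 'fy': 412.4988510016998, 'cx': 313.88367182259555, 'cy': 193.22869211040134, 'origin': array([ 0.30690109, -0.01554019,  1.39785012]), 'rotation': array([-2.0642745 ,  2.16387913, -0.22705677])}
```

View pics/scene0.png

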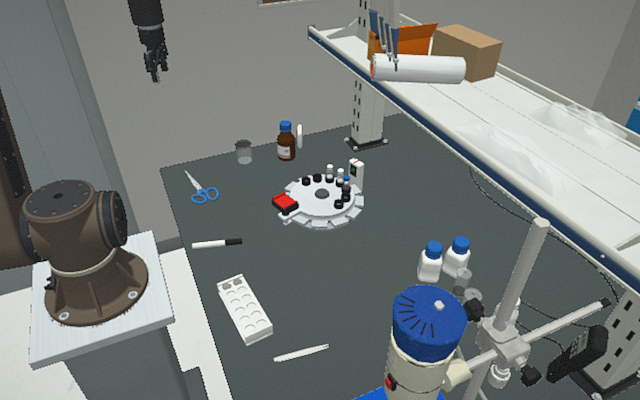

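View pics/top0.png

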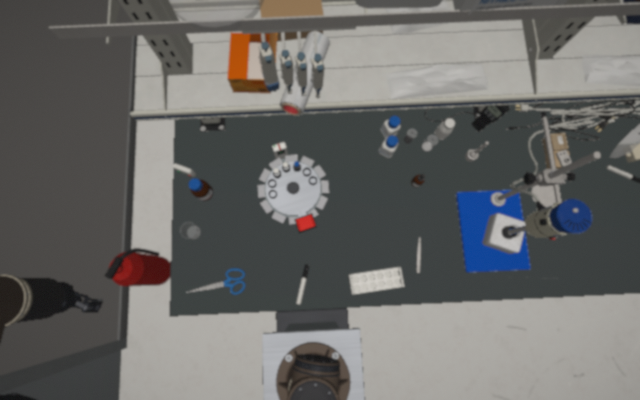

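```bash
cat > h.py <<'E'
import numpy as np, cv2
from scipy.spatial.transform import Rotation as R
from rig import manip
def ray(ci,u,v):
    d=R.from_rotvec(ci["rotation"]).apply([(u-ci["cx"])/ci["fx"],(v-ci["cy"])/ci["fy"],1]); return np.array(ci["origin"]),d
def onz(ci,u,v,z):
    o,d=ray(ci,u,v); return o+d*(z-o[2])/d[2]
def proj(ci,p):
    q=R.from_rotvec(ci["rotation"]).inv().apply(np.array(p)-ci["origin"]); return q[0]/q[2]*ci["fx"]+ci["cx"], q[1]/q[2]*ci["fy"]+ci["cy"]
def red(im):
    hsv=cv2.cvtColor(im,cv2.COLOR_RGB2HSV); return ((hsv[...,0]<8)|(hsv[...,0]>172))&(hsv[...,1]>170)&(hsv[...,2]>90)
E
python3 - <<'E'
from h import *
for n,b in [("scene",(250,140,390,250)),("top",(245,130,345,245))]:
    im=cv2.imread(f"pics/{n}0.png"); ci=manip.camera_info(n)
    x0,y0,x1,y1=b
    c=cv2.resize(im[y0:y1,x0:x1],None,fx=5,fy=5,interpolation=cv2.INTER_CUBIC); cv2.imwrite(f"pics/{n}0c.png",c)
    m=red(im[:,:,::-1].copy()).astype(np.uint8)
    k,l,s,ce=cv2.connectedComponentsWithStats(m)
    for i in range(1,k):
        if s[i,4]>3: print(n,s[i],ce[i],onz(ci,*ce[i],.104),onz(ci,*ce[i],.114))
E
```

```text
scene [371  65   2   9  10] [371.1  68.6] [1.13314564 0.67271212 0.104     ] [1.12039072 0.65191751 0.114     ]
scene [273 192  23  17 202] [283.07920792 200.08415842] [0.4863572  0.00820947 0.104     ] [ 0.4822391  -0.00371177  0.114     ]
scene [385 378   7  11  42] [388.14285714 382.5952381 ] [ 0.46837484 -0.54939396  0.104     ] [ 0.46449687 -0.55386929  0.114     ]
top [297 215  18  16 202] [305.20792079 222.93564356] [0.48492984 0.00179336 0.104     ] [0.48355388 0.00165939 0.114     ]
top [113 254  30  32 627] [129.3907496  270.43062201] [0.36318974 0.5493921  0.104     ] [0.36275469 0.54502581 0.114     ]
```

View pics/scene0c.png

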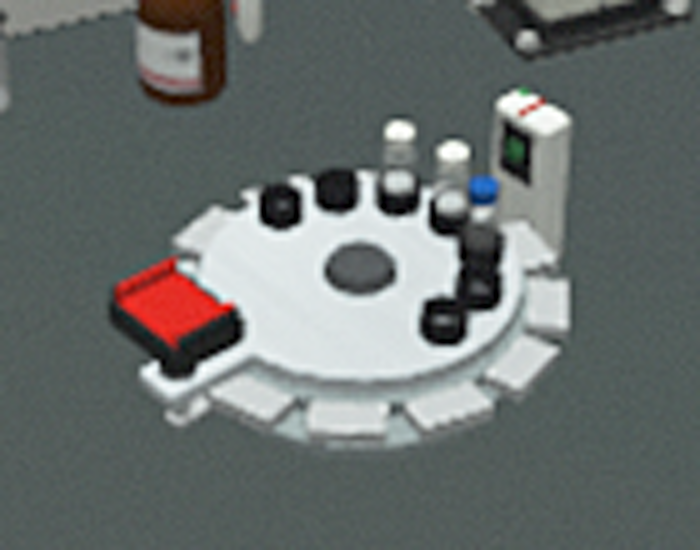

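View pics/top0c.png

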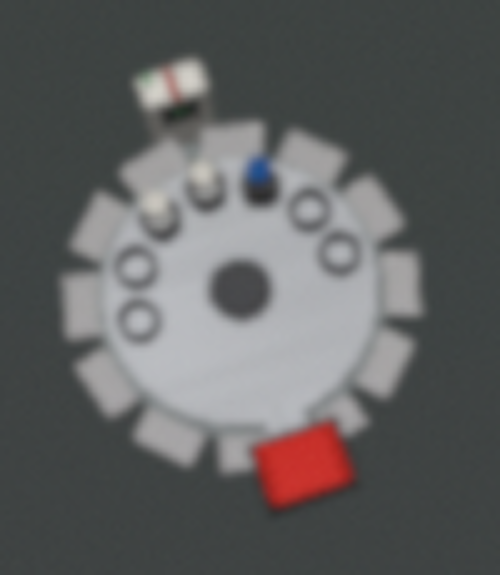

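Run:
```python
from h import *
ct=manip.camera_info("top"); cs=manip.camera_info("scene")
T=lambda x,y:(245+(x-2)/5,130+(y-2)/5); S=lambda x,y:(250+(x-2)/5,140+(y-2)/5)
for z in(.06,.066,.07): print("hub",z,onz(ct,*T(240,290),z),onz(cs,*S(360,269),z))
ax=onz(ct,*T(240,290),.062)
for nm,p,z in [("reader",(172,81),.114),("white1",(204,172),.113),("blue",(260,166),.113),("white2",(157,207),.113),("pad",(304,465),.104)]:
    q=onz(ct,*T(*p),z); d=q-ax; print(nm,q,np.hypot(d[0],d[1]),np.degrees(np.arctan2(d[1],d[0])))
for nm,p,z in [("reader",(535,107),.114),("blue",(484,184),.113),("white1",(453,150),.113),("padface",(178,304),.104)]:
    print("S",nm,onz(cs,*S(*p),z))
```

```text
hub 0.06 [0.6110906 0.0391725 0.06     ] [0.61545084 0.04378815 0.06      ]
hub 0.066 [0.60972637 0.03892713 0.066     ] [0.6121402 0.0367631 0.066    ]
hub 0.07 [0.60881688 0.03876355 0.07      ] [0.60993311 0.03207974 0.07      ]
reader [0.74045424 0.0761324  0.114     ] 0.1349996314463287 15.925284978491801
white1 [0.67824528 0.05738352 0.113     ] 0.0700404274793329 15.139795112731587
blue [0.68057249 0.02107917 0.113     ] 0.07221875683711057 -14.442163812776814
white2 [0.65629171 0.08838241 0.113     ] 0.06718726734488932 47.192962153420844
pad [0.48596744 0.00114167 0.104     ] 0.13031631567658924 -163.0697609202219
S reader [0.74384053 0.07851862 0.114     ]
S blue [0.68190994 0.02343926 0.113     ]
S white1 [0.68114516 0.06031791 0.113     ]
S padface [0.49097116 0.00464173 0.104     ]
```

Run:
```python
from h import *
o=manip.get_obs(); M=R.from_rotvec(o["orientation"]).as_matrix(); print(M.round(4))
print(manip.camera_info("wrist"))
c=np.array([.486,.002,.25])
print("to", M.T@(c-o["position"]))
```

```text
[[ 8.965e-01 -4.430e-01 -5.000e-04]
 [-4.430e-01 -8.965e-01 -1.400e-03]
 [ 2.000e-04  1.500e-03 -1.000e+00]]
{'fx': 306.85842570167046, 'fy': 306.85842570167046, 'cx': 318.77618842863836, 'cy': 195.14955819839057, 'origin': array([0.35785242, 0.57525317, 0.37206938]), 'rotation': array([ 1.5713558 , -2.53526313, -0.33286584])}
to [ 0.43487161  0.45753259 -0.01880307]
```

{"method": "arm_command", "body": {"steps": [[0,0,0,0.0362,0.0381,-0.003,255],[0,0,0,0.0362,0.0381,-0.003,255],[0,0,0,0.0362,0.0381,0,255],[0,0,0,0.0362,0.0381,0,255],[0,0,0,0.0362,0.0381,0,255],[0,0,0,0.0362,0.0381,0,255],[0,0,0,0.0362,0.0381,0,255],[0,0,0,0.0362,0.0381,0,255],[0,0,0,0.0362,0.0381,0,255],[0,0,0,0.0362,0.0381,0,255],[0,0,0,0.0362,0.0381,0,255],[0,0,0,0.0362,0.0381,0,255]], "squeeze": 20}}

```text
time_s: 1.6
position: [0.486, 0.0012, 0.2373]
orientation: [-3.059, 0.714, -0.0]
wrist_force: [0.4, 0.7, -0.3]
opening: 0.0
```

{"method": "arm_command", "body": {"steps": [[0,0,0.1665,0,0,0,255],[0,0,0.1665,0,0,0,255],[0,0,0.1665,0,0,0,255],[0,0,0.1665,0,0,0,255],[0,0,0.1665,0,0,0,255],[0,0,0,0,0,0,255]]}}

```text
time_s: 2.35
position: [0.4857, 0.0028, 0.2371]
orientation: [2.51, -1.889, -0.001]
wrist_force: [0.1, -0.1, -0.6]
opening: -0.0
```

Run:
```python
from h import *
o=manip.get_obs(); print(o["time_s"],o["position"],o["joint_positions"],o["opening"],o["wrist_force"])
ci=manip.camera_info("wrist"); im=manip.snapshot("wrist"); cv2.imwrite("pics/w1.png",im[:,:,::-1])
np.savez("w1.npz",im=im,**ci)
M=R.from_rotvec(o["orientation"]).as_matrix(); print(M.round(4))
m=red(im).astype(np.uint8); k,l,s,ce=cv2.connectedComponentsWithStats(m)
for i in range(1,k):
    if s[i,4]>30: print(s[i],ce[i],onz(ci,*ce[i],.104))
cv2.imwrite("pics/w1m.png",m*255)
```

```text
2.35 [0.4857294  0.00280442 0.23708311] [ 4.11581366e-01  3.88700191e-02 -3.82309612e-01 -1.45964674e-04
 -1.15005567e+00 -1.31013704e-01] -7.143242506706327e-05 [ 0.06272917 -0.13799282 -0.61705931]
[[ 2.768e-01 -9.609e-01 -5.000e-04]
 [-9.609e-01 -2.768e-01 -1.000e-04]
 [-1.000e-04  5.000e-04 -1.000e+00]]
[ 292  155   46   60 2632] [314.98290274 184.27545593] [0.48971347 0.00086277 0.104     ]
[  9 188  22   3  46] [ 19.06521739 188.56521739] [0.75067186 0.07971652 0.104     ]
```

View pics/w1.png

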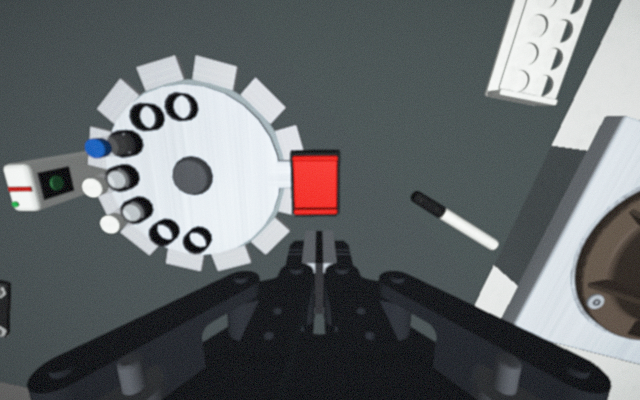

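Run:
```python
from h import *
ci=dict(np.load("w1.npz")); im=ci["im"]; m=red(im)
m[:,:280]=0
r=m[170:200].astype(int); c0=np.median(r.argmax(1)); c1=np.median(639-r[:,::-1].argmax(1))+1
q=m[:,300:330].astype(int); y0=np.median(q.argmax(0)); y1=np.median(399-q[::-1].argmax(0))+1
print(c0,c1,y0,y1)
# face center radial from columns, tangential from lips outer at z .112
a=onz(ci,c0,185,.104);b=onz(ci,c1,185,.104);print("radial",np.linalg.norm(a-b),(a+b)/2)
a=onz(ci,315,y0,.112);b=onz(ci,315,y1,.112);print("tang",np.linalg.norm(a-b),(a+b)/2)
u=(c0+c1)/2
pa=onz(ci,u,y0,.112);pb=onz(ci,u,y1,.112)
for z in(.06,.064,.068):print("hub",onz(ci,193,175,z))
print("reader",onz(ci,20,188,.114)); 
g=cv2.cvtColor(im,cv2.COLOR_RGB2HSV); bl=((g[...,0]>100)&(g[...,0]<125)&(g[...,1]>150)&(g[...,2]>80)).astype(np.uint8)
k,l,s,ce=cv2.connectedComponentsWithStats(bl)
for i in range(1,k):
  if s[i,4]>30: print("blue",s[i],onz(ci,*ce[i],.11))
```

```text
293.0 337.5 155.0 215.0
radial 0.040879052976110976 [0.48929126 0.00145208 0.104     ]
tang 0.05495987396340829 [4.89738055e-01 3.80898386e-04 1.12000000e-01]
hub [0.61406955 0.03655009 0.06      ]
hub [0.61268702 0.03532468 0.064     ]
hub [0.6113045  0.03409926 0.068     ]
reader [0.74090759 0.07383034 0.114     ]
blue [ 85 139  26  18 361] [0.68154153 0.02008364 0.11      ]
```

{"method": "arm_command", "body": {"steps": [[0,0,0,0.0024,-0.0017,0.04,255],[0,0,0,0,0,0.045,255],[0,0,0,0,0,0.025,255],[0,0,0,0,0,0.006,255],[0,0,0,0,0,0,255],[0,0,0,0,0,0,255]]}}

```text
time_s: 3.15
position: [0.4891, 0.0013, 0.1225]
orientation: [-2.509, 1.888, -0.002]
wrist_force: [0.5, -0.0, -0.7]
opening: 0.003
```

Run:
```python
from h import *
ci=manip.camera_info("wrist"); im=manip.snapshot("wrist")
o=manip.get_obs(); print(o["time_s"],o["position"],o["wrist_force"])
cv2.imwrite("pics/w2.png",im[:,:,::-1])
s=manip.snapshot("scene"); cv2.imwrite("pics/s2.png",cv2.resize(s[130:260,230:400,::-1],None,fx=4,fy=4,interpolation=cv2.INTER_CUBIC))
```

```text
3.2 [0.48900329 0.00128486 0.12249176] [-0.22798835  0.37449384  0.50362537]
```

View pics/w2.png

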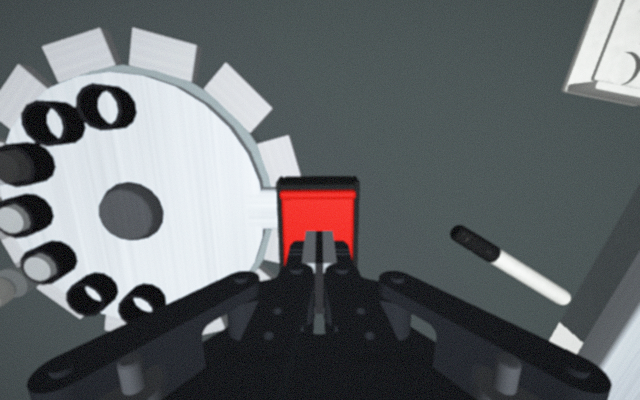

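View pics/s2.png

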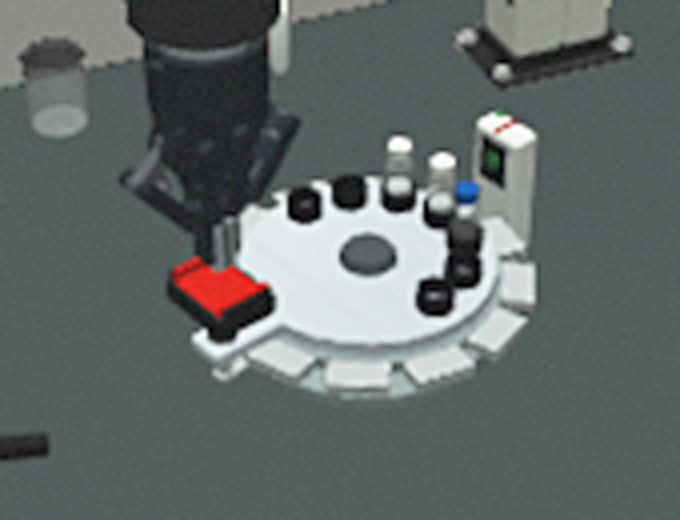

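{"method": "arm_command", "body": {"steps": [[0,0,0,0,0,0.008,255],[0,0,0,0,0,0.006,255],[0,0,0,0,0,0.003,255],[0,0,0,0,0,0,255]]}}

```text
time_s: 3.75
position: [0.488, 0.0009, 0.1042]
orientation: [2.509, -1.89, -0.001]
wrist_force: [-0.5, -0.7, 0.5]
opening: 0.002
```

{"method": "arm_command", "body": {"steps": [[0,0,0,0,0,0.003,255],[0,0,0,0,0,0.002,255],[0,0,0,0,0,0,255]]}}

```text
time_s: 4.12
position: [0.4882, 0.0009, 0.0994]
orientation: [2.509, -1.89, 0.0]
wrist_force: [-2.2, -1.4, 6.1]
opening: -0.004
```

{"method": "arm_command", "body": {"steps": [[0,0,0,0,0,0.003,255],[0,0,0,0,0,0.003,255],[0,0,0,0,0,0.0025,255],[0,0,0,0,0,0,255],[0,0,0,0,0,0,255]]}}

```text
time_s: 4.75
position: [0.4883, 0.0009, 0.0912]
orientation: [2.509, -1.89, 0.0]
wrist_force: [-3.2, -1.0, 8.7]
opening: 0.001
```

{"method": "arm_command", "body": {"steps": [[0,0,0,0,0,0.001,255],[0,0,0,0,0,0,255],[0,0,-0.0262,0.0034,-5e-05,0,255],[0,0,-0.0262,0.0034,-5e-05,0,255],[0,0,-0.0262,0.0034,-5e-05,0,255],[0,0,-0.0262,0.0034,-5e-05,0,255],[0,0,-0.0262,0.0034,-5e-05,0,255],[0,0,-0.0262,0.0034,-5e-05,0,255],[0,0,0,0,0,0,255]]}}

```text
time_s: 5.88
position: [0.4957, -0.0184, 0.0904]
orientation: [-2.65, 1.687, -0.001]
wrist_force: [-3.4, -1.0, 8.6]
opening: 0.002
```

```bash
cat > chk.py <<'E'
from h import *
import sys
n=sys.argv[1]
ci=manip.camera_info("wrist"); im=manip.snapshot("wrist"); o=manip.get_obs()
cv2.imwrite(f"pics/w{n}.png",im[:,:,::-1])
M=R.from_rotvec(o["orientation"]).as_matrix()
d=o["position"][:2]-np.array([.6125,.037])
print(o["time_s"],o["position"],o["wrist_force"],"yaw",np.degrees(np.arctan2(M[1,0],M[0,0])),"r",np.hypot(*d),"ang",np.degrees(np.arctan2(d[1],d[0]))%360)
s=manip.snapshot("scene"); cv2.imwrite(f"pics/s{n}.png",cv2.resize(s[130:260,230:400,::-1],None,fx=4,fy=4,interpolation=cv2.INTER_CUBIC))
E
python3 chk.py 3
```

```text
5.925 [ 0.49567333 -0.01841353  0.09034111] [-2.95868702 -1.63700156  9.12317929] yaw -64.96610023975347 r 0.12930247616169305 ang 205.3760447341997
```

View pics/w3.png

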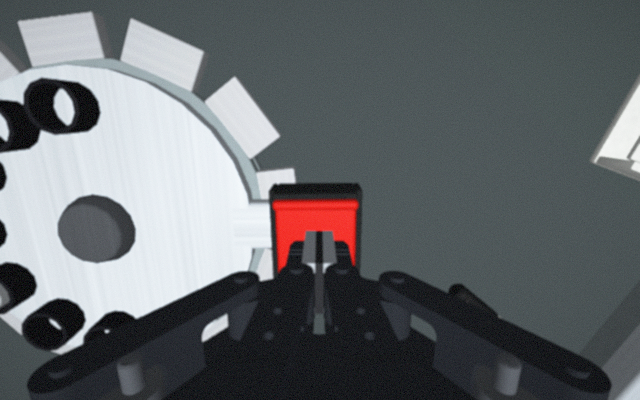

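View pics/s3.png

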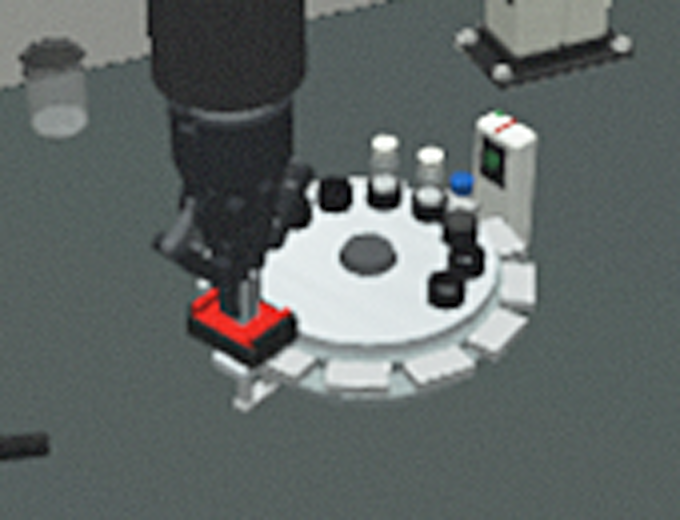

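{"method": "arm_command", "body": {"steps": [[0,0,-0.0262,0.0034,-5e-05,0,255],[0,0,-0.0262,0.0034,-5e-05,0,255],[0,0,-0.0262,0.0034,-5e-05,0,255],[0,0,-0.0262,0.0034,-5e-05,0,255],[0,0,-0.0262,0.0034,-5e-05,0,255],[0,0,-0.0262,0.0034,-5e-05,0,255],[0,0,-0.0262,0.0034,-5e-05,0,255],[0,0,-0.0262,0.0034,-5e-05,0,255],[0,0,-0.0262,0.0034,-5e-05,0,255],[0,0,-0.0262,0.0034,-5e-05,0,255],[0,0,-0.0262,0.0034,-5e-05,0,255],[0,0,0,0,0,0,255]]}}

```text
time_s: 7.48
position: [0.5166, -0.0497, 0.0905]
orientation: [-2.865, 1.289, -0.002]
wrist_force: [-2.4, -2.5, 8.7]
opening: -0.002
```

```bash
python3 chk.py 4
```

```text
7.525 [ 0.51655198 -0.04961434  0.090533  ] [-2.28866323 -3.00297574  9.15000924] yaw -48.446480427678395 r 0.12925968387718495 ang 222.07324488698973
```

View pics/w4.png

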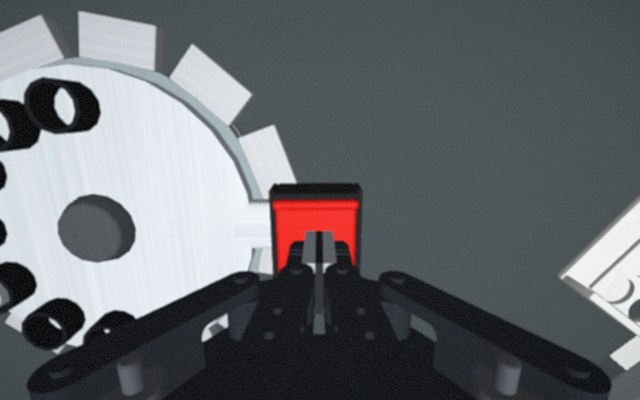

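View pics/s4.png

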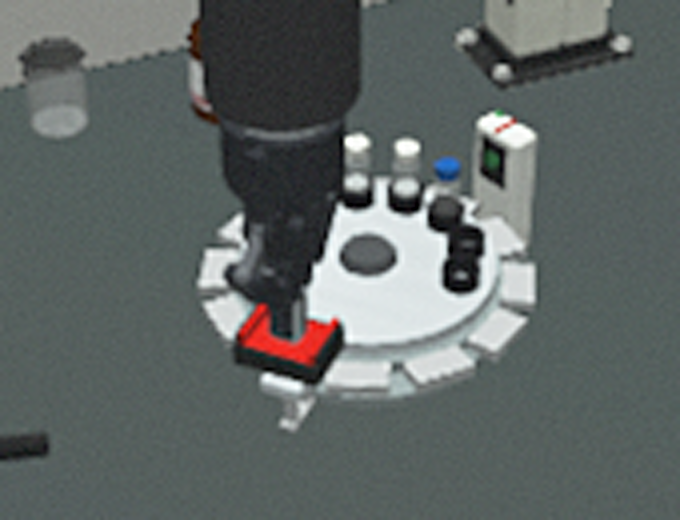

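{"method": "arm_command", "body": {"steps": [[0,0,-0.0238,0.0031,-4e-05,0,255],[0,0,-0.0238,0.0031,-4e-05,0,255],[0,0,-0.0238,0.0031,-4e-05,0,255],[0,0,0,0,0,0,255],[0,0,0,0,0,0,255]]}}

```text
time_s: 8.2
position: [0.523, -0.0563, 0.0906]
orientation: [-2.909, 1.186, -0.002]
wrist_force: [-0.6, -1.9, 8.5]
opening: 0.001
```

```bash
python3 chk.py 5
```

```text
8.25 [ 0.52301658 -0.05634341  0.09060334] [-1.12611503 -2.26061681  7.96575377] yaw -44.35625706201721 r 0.1293069000595393 ang 226.20949449451757
```

View pics/w5.png

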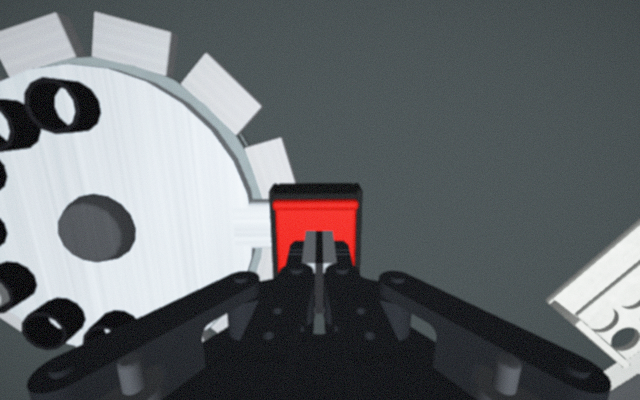

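{"method": "arm_command", "body": {"steps": [[0,0,0,0,0,-0.003,255],[0,0,0,0,0,-0.003,255],[0,0,0,0,0,-0.003,255],[0,0,0,0,0,-0.003,255],[0,0,0,0,0,0,255]]}}

```text
time_s: 8.93
position: [0.5228, -0.0562, 0.1024]
orientation: [-2.909, 1.186, -0.002]
wrist_force: [-0.8, -2.0, 5.4]
opening: 0.005
```

```bash
python3 chk.py 6
```

```text
8.975 [ 0.52277778 -0.05615264  0.102261  ] [-0.05850798 -3.19955312  5.05260922] yaw -44.36617941239365 r 0.1293347983706279 ang 226.07464387997393
```

View pics/w6.png

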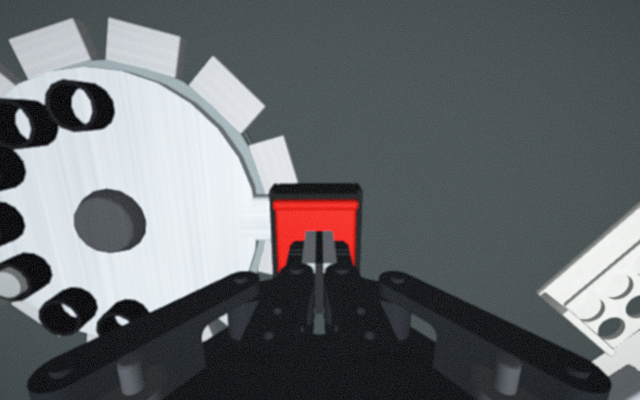

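{"method": "arm_command", "body": {"steps": [[0,0,0,0,0,-0.002,255],[0,0,0,0,0,-0.004,255],[0,0,0,0,0,-0.01,255],[0,0,0,0,0,-0.03,255],[0,0,0,0,0,-0.04,255],[0,0,0,0,0,-0.05,255],[0,0,0,0,0,0,255]]}}

```text
time_s: 9.9
position: [0.5246, -0.0556, 0.2425]
orientation: [-2.906, 1.184, -0.011]
wrist_force: [-0.0, -0.3, -0.5]
opening: -0.001
```

```bash
python3 chk.py 7
python3 - <<'E'
from h import *
ci=manip.camera_info("wrist"); im=manip.snapshot("wrist"); m=red(im).astype(np.uint8)
k,l,s,ce=cv2.connectedComponentsWithStats(m)
for i in range(1,k):
    if s[i,4]>30: print(s[i],ce[i],onz(ci,*ce[i],.104))
g=cv2.cvtColor(im,cv2.COLOR_RGB2HSV); bl=((g[...,0]>100)&(g[...,0]<125)&(g[...,1]>150)&(g[...,2]>80)).astype(np.uint8)
k,l,s,ce=cv2.connectedComponentsWithStats(bl)
for i in range(1,k):
  if s[i,4]>30: print("blue",s[i],onz(ci,*ce[i],.11))
E
```

```text
9.95 [ 0.52322203 -0.05558527  0.24009437] [-0.09265187  0.2279741  -0.84531451] yaw -44.37193055956422 r 0.12861799536822016 ang 226.04184365362954
[ 14 108  23  13  68] [ 25.39705882 114.07352941] [0.74758611 0.08073774 0.104     ]
[ 295  157   46   60 2570] [317.43190661 186.34785992] [ 0.52336074 -0.05535587  0.104     ]
blue [ 90 140  25  18 353] [0.68125527 0.05480353 0.11      ]
blue [  0 365   7  20  73] [0.61403318 0.33316922 0.11      ]
```

View pics/w7.png

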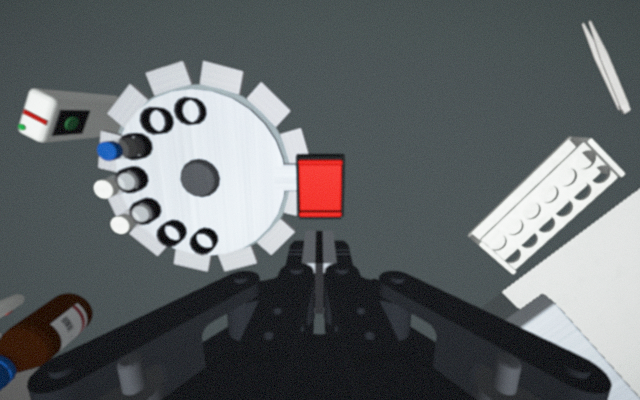

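View pics/s7.png

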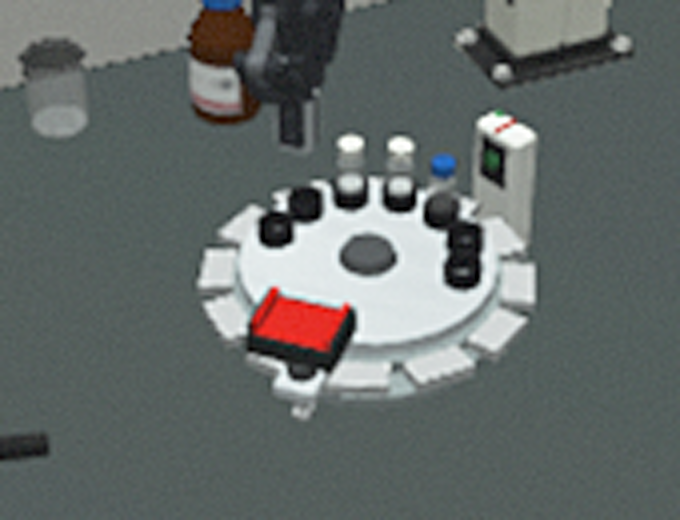

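```bash
python3 -c "
from rig import manip
print(manip.close_job())"
```

```text
the job is handed in; nothing more can be done
None
```

The blue-capped vial is now in front of the reader, and the plunger is fully up and locked in the next hole. The job was handed in after about 10 s of the 40 s allowed.

With the fingers shut, I pressed the red pad's face about 13 mm in, at roughly 9 N. I kept it in while turning the turntable about 30° anticlockwise, then lifted straight up.

**Last checks:**
- **Plunger:** it still pressed back with about 5 N at z ≈ 102 mm as I lifted, so it rose with the fingers. Afterwards the pad looked the same size in the wrist picture as at the start.
- **Turn:** the pad's centre had moved about 29.6°, within measuring error of one hole.
- **Blue vial:** its cap measured 14.5° from the turntable's axis, against about 16° for the reader. The two agree within camera error.
- **Vials and bystanders:** I touched nothing but the pad. The vials, the amber bottle and the beaker looked upright in the last pictures; the dropper bottle was outside that view.
- **Arm:** the wrist force was near zero, and the arm was clear of everything.

No check failed. The top and scene cameras differed by 2–5 mm on the pad and the axis, so I placed the fingers from the wrist camera.

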